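# Clamp the tubes in the multi-tube mixer

## Task

Get the loaded multi-tube mixer ready to run: pick up the clamping plate by its bridge handle and lower it level over the mixer's two upright rods until it sits fully home on the rods' collars, gently and without dropping it, and let go. Then swing the latch lever all the way across the top of the plate to its stop so that the plate is locked down. Leave the other things on the bench where they are.

Things in the scene. Friction and masses are not known exactly. Their poses are not given: they have to be found in the camera images.
- clamp_plate: Clamping plate, loose, flat on the bench, handle up: grey metal, 92 (x) x 188 (y) x 10 mm, on a 3 mm black rubber pad (66 x 116 mm). Two 16 mm through holes at y = +/-75 mm. Origin: middle of the pad's underside, z up. Fits the rods either way round. About 0.36 kg.
- plate_handle (a point): Middle of the black bridge handle's bar on the plate, 50 mm above the plate's origin. The bar runs along the plate's y: 14 mm wide (x), 92 mm long, 14 mm tall; legs 14 mm square at y = +/-36 mm; below the bar 30 mm are free down to the plate's top.
- mixer: Multi-tube mixer, fixed: white housing 150 (x) x 250 (y) mm, 58 mm high with its deck, on it a block of ten capped tubes (caps end at 146 mm), two rods and a latch post (16 mm diameter, at x = -28, y = 112 mm). Origin: middle of its underside, on the bench; -x is its front with the control panel, y runs along the line of the rods, z up.
- left_rod_tip (a point): Tip of the steel rod on the mixer's +y (latch) side, at x = 0, y = 75 mm. Both rods: 12 mm diameter, tip 215 mm above the bench, the top 16 mm tapered to a 5 mm nose, with a 25 mm collar whose top, on which the plate's metal rests, is 151 mm above the bench.
- right_rod_tip (a point): Tip of the like rod on the mixer's -y side, at x = 0, y = -75 mm.
- seat (a point): The point midway between the rods, 148 mm above the bench, where the plate's origin lies when the plate is fully home; axes as the mixer's.
- latch (a joint): Latch lever's angle, rad, about the vertical axis of its post, anticlockwise from above. 0: it points to the mixer's front (-x), clear of the plate; 1.57, its stop: it points along the mixer's -y, lying across the plate's top with 5 mm to spare. It starts between -0.4 and 0.3, stays where it is left and yields to 1 to 2 N at its knob.
- latch_pivot (a point): The latch lever's pivot, on the post's axis at the post's top, 165 mm above the bench.
- latch_knob (a point): Middle of the upright black knob near the lever's free end, 70 mm from the pivot: 16 mm diameter, 30 mm tall, from 173 to 203 mm above the bench; the steel lever under it is 16 mm wide, 166 to 173 mm above the bench, and ends 86 mm from the pivot.
- timer: White bench timer, 66 x 62 x 20 mm, a bystander, near the front edge of the bench. Origin: middle of its underside.
- petri_1: Round covered dish, 59 mm diameter, 30 mm tall, a bystander, behind the plate and the mixer. Origin: middle of its underside.
- marker_1: Marker pen, 138 mm long, a bystander lying behind the plate. Origin: middle of its underside.

How it is judged:
On the way, in this order (a step that is already met when the one before it is completed fails the run):
1. the plate sits home on the collars, level, with the latch still open (horizontal distance between clamp_plate and seat below 0.006 m and z of clamp_plate in the frame of seat between -0.004 and 0.004 m and angle between clamp_plate's own z axis and vertical below 0.05 rad and angle between the y axis of clamp_plate and the y axis of mixer, either way round below 0.08 rad and value of joint latch below 0.7 rad), for 0.2 s.
2. the latch lever is swung across the plate (horizontal distance between clamp_plate and seat below 0.006 m and z of clamp_plate in the frame of seat between -0.004 and 0.004 m and angle between clamp_plate's own z axis and vertical below 0.05 rad and angle between the y axis of clamp_plate and the y axis of mixer, either way round below 0.08 rad and value of joint latch above 1.4 rad), for 0.2 s.
At the end, for the whole second after the job is handed in: The plate lies on both rods' collars: its origin within 6 mm sideways and 4 mm in height of the seat point, level within 0.05 rad, its long axis along the rods within 0.08 rad, at rest; the latch lever stands at more than 1.4 rad (all of step 2 and linear speed of clamp_plate below 0.02 m/s and angular speed of clamp_plate below 0.1 rad/s); the robot touches nothing.
It fails at once if the plate is rammed onto the mixer (more than 80 N between them) (contact force between clamp_plate and mixer above 80 N).
It fails at once if the plate is dropped down the rods (falls faster than 0.45 m/s, a drop of over 1 cm) (linear speed of clamp_plate above 0.45 m/s and horizontal distance between clamp_plate and seat below 0.03 m and z of clamp_plate in the frame of seat below 0.06 m).
It fails at once if a bystander (timer, dish or marker) is moved more than 30 mm (distance of any of timer, petri_1, marker_1 from where it was at the start of the episode above 0.03 m).
It also fails if it takes over 67 s, if anything falls off the work surface, if the arm or the gripper's body presses on something with over 40 N, if the wrist force passes 120 N, or if a joint passes its speed limit or range.

## Robot

A 6-joint arm with a two-finger parallel gripper is mounted at the origin on a cart in front of the work surface, level with it; the furniture and walls round the work are solid. World frame = base frame: x ahead of the robot, y to its left, z up, the work surface at z = 0. Lengths are in m, angles in rad, forces in N, time in s.
With the tool pointing down it reaches from about 0.225 to 0.875 m from the base axis. Payload 3.4 kg.
Tool frame: the origin (TCP) lies on the centre line of the jaws, within the pads' length; the fingertips stand 11 mm ahead of it and the grasp point (between the pads) lies 8 mm behind it; z points along the fingers, y is the line along which they close (so a half turn about z gives the same grasp; the last joint's range is limited). The gripper opens to 85 mm and grips with 20 to 120 N. Pads are 22 mm wide; open, the fingers measure 114 mm over their backs; the gripper's body (76 mm by 85 mm) begins 54 mm behind the grasp point. The pads swing forward as they close: fully open they stand 13 mm farther back than shut.
Start: joints at [-1.335, 0.276, 1.505, -0, 1.361, -0.121], TCP at [0.201, -0.539, 0.212] pointing down, gripper open.
Joint ranges: [-2.89, 2.89], [-0.75, 2.08], [0.22, 2.7], [-1.18, 4.32], [0.11, 2.71], [-2.7, 2.7]. Speed limits (rad/s): [2.57, 2.57, 3.14, 3.14, 3.14, 3.14].

## Interface

Orientations are given as a unit quaternion [w, x, y, z].
In Python, from rig import manip, eyes, job gives the robot as it stands.
- The arm moves only by the tool drive_tool, never from a script. Its argument "rows" is a list of rows, each a list of 3 entries, a list of its own where there are three numbers: the turn, a rotation vector about the world's x, y, z in rad, then the shift along the world's x, y, z in cm, then the finger opening in cm, from 0 to 8.54. A call has 1 to 8 rows; each row shifts and turns the commanded pose from where the row before left it; what a row does not reach is not made up. A row lasts 1/8 s, in which the tool goes at most 62.5 mm and 10.7 degrees, less where a joint would pass 70% of its speed; a pose out of reach is approached as far as the arm can. A call is refused whole if a number of a shift passes 6.25 or a number of a turn 0.188, either way. A call with a gripper value outside its range is refused whole. The fingers move at their own pace and stop on an object; "force" is the grip in N (left out, the last holds). Time passes only in rows, so rows that do not move let the fingers close. It gives the time, the measured TCP pose, the force, the opening and the grip force at its end, in the units of the state.
- manip.get_state(): the state, without advancing time (a new reading comes with each control period).
- eyes.get_image(name): name is "side" or "top" or "wrist"; returns the picture (400x640x3 uint8, red, green, blue); there is no depth.
- eyes.get_calibration(name): a dict with "camera_matrix" (3x3 intrinsics, pixels), "k1" (the pictures are not rectified: a ray, as slopes to the right and down, at radius r is drawn at 1 + k1 r^2 times it, then the intrinsics apply), "view" (4x4, takes a point from world to camera coordinates). Camera axes: x right, y up, looking along -z (the intrinsics and any distortion apply to the point x, -y, -z); pixel columns grow to the right and rows downward; lengths in m; the calibration is good to about 2 mm. A picture is of the moment at which its call begins: read the wrist's pose just before it. get_calibration takes no time and is no camera call; for the wrist camera it gives the pose at the moment of the call.
- job.sign_off(): hands the job in; it is judged then, once.
The state is a dict: "clock": time; "qpos": joint angles; "qd": joint speeds; "effort": joint torques, N m; "position": TCP position; "ee_rot": TCP orientation; "contact_force": force on the tool from outside, world axes, zero at the start; "moment": the same for the moment, N m; "width": finger opening in m; "gripper_force": force on a finger pad.
Only numpy, scipy, OpenCV 4.12 (cv2) and the standard library are available. Lean on these libraries where they do the work, as an engineer would, in place of code of your own. Each camera call takes 0.05 s, during which the arm holds its last target. There are 200 camera calls.

## Working session

There is one attempt and no reset: what is moved stays moved. The work goes in short steps, Python scripts to look and compute and a tool call to move; the robot and the scene stay as the last step left them, time stands still between calls to the robot, and variables do not carry over. Pictures are saved under pics/ and viewed, at most 10 in all, crops included, and the job is handed in when it is done.

Besides the shell and the picture viewer there is one more tool, called after "Emit:" in YAML: its name, and indented under it one key for each argument. drive_tool: Moves the arm, as the interface text tells. Its arguments: {"type":"object","properties":{"rows":{"type":"array"},"force":{"type":"number"}},"required":["rows"]}

```bash
mkdir -p pics; cat > h.py <<'E'
import numpy as np, cv2
from rig import manip, eyes, job
def snap(n,f):
    c=eyes.get_calibration(n); im=np.ascontiguousarray(eyes.get_image(n)[:,:,::-1]); cv2.imwrite('pics/'+f+'.png',im); return im,c
def ray(c,u,v):
    K=np.array(c['camera_matrix']);V=np.array(c['view'])
    d=np.array([(u-K[0,2])/K[0,0],(v-K[1,2])/K[1,1]]);s=d.copy()
    for _ in range(20): s=d/(1+c['k1']*(s@s))
    R=V[:3,:3]; o=-R.T@V[:3,3]; return o,R.T@np.array([s[0],-s[1],-1.])
def onz(c,u,v,z):
    o,d=ray(c,u,v); return o+d*(z-o[2])/d[2]
def proj(c,p):
    K=np.array(c['camera_matrix']);V=np.array(c['view']);q=V[:3,:3]@np.array(p)+V[:3,3]
    s=np.array([q[0],-q[1]])/-q[2]; s=s*(1+c['k1']*(s@s)); return K[:2,:2]@s+K[:2,2]
def tri(*rs):
    A=0;b=0
    for o,d in rs:
        d=d/np.linalg.norm(d);P=np.eye(3)-np.outer(d,d);A=A+P;b=b+P@o
    return np.linalg.solve(A,b)
E
python3 - <<'E'
from h import *
for n in('top','side'):
    im,c=snap(n,n+'0'); o,_=ray(c,0,0); print(n,o,onz(c,320,200,0))
print(manip.get_state())
E
```

```text
top [ 0.45646245 -0.1800607   1.01064091] [ 0.52031105 -0.17155032  0.        ]
side [0.58603035 0.64695859 0.85865312] [ 4.80904470e-01 -3.52058792e-01 -1.11022302e-16]
{'clock': 0.1, 'qpos': array([-1.33498264e+00,  2.76547322e-01,  1.50595636e+00, -1.21513313e-05,
        1.36071681e+00, -1.21009315e-01]), 'qd': array([ 0.00063625, -0.00281181, -0.00272694,  0.00033427, -0.00054692,
        0.00054429]), 'effort': array([ 8.47939464e-04, -4.17701411e+01, -2.46403688e+01, -4.00674562e-04,
        5.77265120e-03,  6.49876824e-06]), 'position': array([ 0.2007195 , -0.53831608,  0.21153736]), 'ee_rot': array([-8.12235866e-04,  9.84126288e-01,  1.77467705e-01, -5.26262464e-05]), 'contact_force': array([ 0.83940992,  0.43219496, -0.24715453]), 'moment': array([0.02516726, 0.03327218, 0.01547441]), 'gripper_force': 0.0, 'width': 0.08525052294891598}
```

View pics/top0.png

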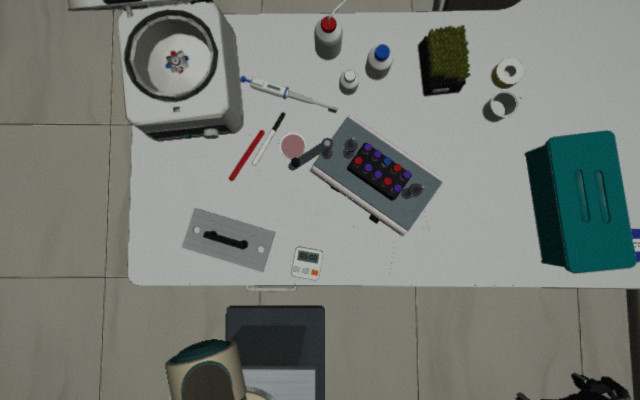

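View pics/side0.png

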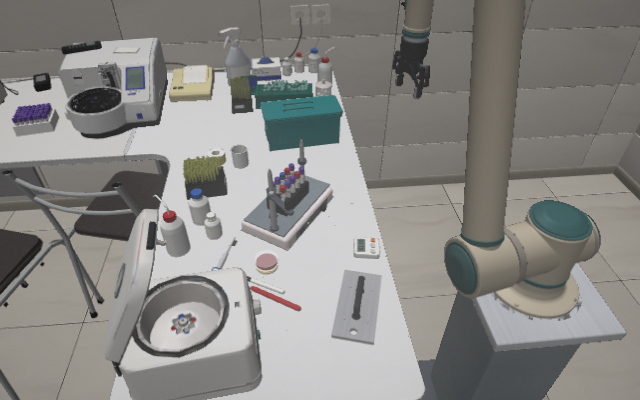

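The top view shows the plate at about (231,239), its handle at (225,239), the mixer rods near (350,145) and (417,190), and the latch post at (326,146) with its knob near (294,163). I'll zoom in for precise pixels.

```bash
python3 - <<'E'
from h import *
a=cv2.imread('pics/top0.png')[105:285,175:450]; b=cv2.imread('pics/side0.png')[130:350,230:390]
cv2.imwrite('pics/topz.png',cv2.resize(a,None,fx=2.9,fy=2.9,interpolation=cv2.INTER_CUBIC))
b=b[:130]; cv2.imwrite('pics/sidez.png',cv2.resize(b,None,fx=4,fy=4,interpolation=cv2.INTER_CUBIC))
c=eyes.get_calibration('top')
g=cv2.imread('pics/top0.png')
hsv=cv2.cvtColor(g,cv2.COLOR_BGR2HSV)
m=((g.max(2)<60)).astype(np.uint8); m[:, :190]=0;m[:,262:]=0;m[:215]=0;m[272:]=0
n,l,s,ce=cv2.connectedComponentsWithStats(m)
i=1+s[1:,4].argmax(); ys,xs=np.where(l==i); r=cv2.minAreaRect(np.c_[xs,ys].astype(np.float32)); print('handle',s[i],r)
print(onz(c,*r[0],.05))
for z in [0]: print([onz(c,u,v,.013).round(3) for u,v in((197,230),(261,249))])
print('rods',[onz(c,u,v,.21).round(3) for u,v in((350,145),(417,190))])
E
```

```text
handle [203 231  45  18 319] ((225.4403839111328, 239.0321044921875), (44.73049545288086, 8.812002182006836), 16.699243545532227)
[0.43390564 0.02959529 0.05      ]
[array([0.453, 0.101, 0.013]), array([ 0.411, -0.041,  0.013])]
rods [array([ 0.606, -0.227,  0.21 ]), array([ 0.525, -0.345,  0.21 ])]
```

View pics/topz.png

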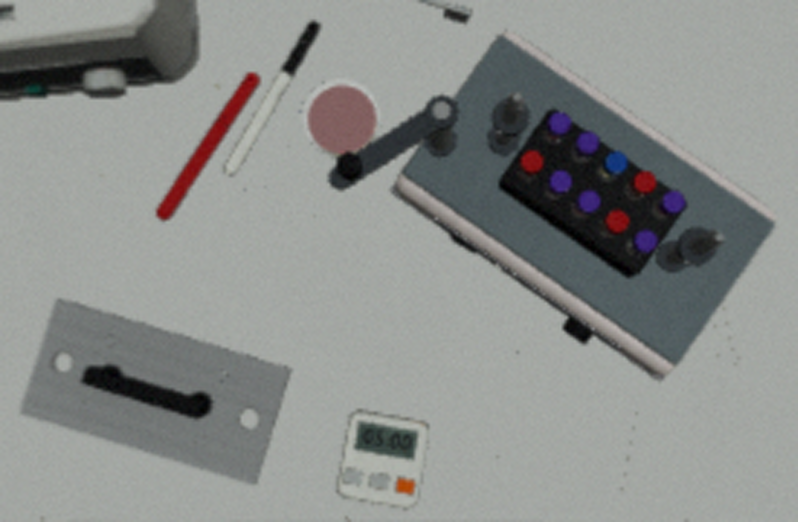

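View pics/sidez.png

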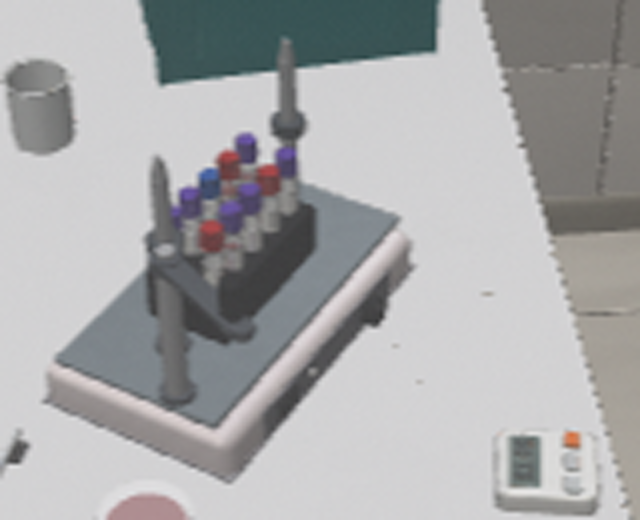

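The zoomed top view puts the rod tips at (515,97) and (719,238), the pivot at (441,110), the knob at (349,163) and the plate holes at (64,362) and (249,419). In the side crop the tips are at (158,158) and (286,42), and the pivot top is at (165,252).

```bash
python3 - <<'E'
from h import *
ct=eyes.get_calibration('top');cs=eyes.get_calibration('side')
T=lambda u,v:((u+.5)/2.9+174.5,(v+.5)/2.9+104.5)
S=lambda u,v:((u+.5)/4+229.5,(v+.5)/4+129.5)
L=onz(ct,*T(515,97),.215);R=onz(ct,*T(719,238),.215)
for n,p,q in(('L',T(515,97),S(158,158)),('R',T(719,238),S(286,42)),('piv',T(441,110),S(165,250))):
    print(n,tri(ray(ct,*p),ray(cs,*q)).round(4))
print('z-plane',L,R,np.linalg.norm(L-R))
y=(L-R)/np.linalg.norm(L-R); x=np.array([y[1],-y[0],0]);m=(L+R)/2;m[2]=0
print('mixer',m,'yaw',np.arctan2(-y[0],y[1])); print('post pred',m-.028*x+.112*y, onz(ct,*T(441,110),.173))
k=onz(ct,*T(349,163),.203);print('knob',k)
h1=onz(ct,*T(64,362),.008);h2=onz(ct,*T(249,419),.008);d=h1-h2
print('holes',h1,h2,np.linalg.norm(d),'mid',(h1+h2)/2,'yaw',np.arctan2(-d[0],d[1]))
b1=onz(ct,*T(85,377),.057);b2=onz(ct,*T(205,406),.057);print('bar',b1,b2,(b1+b2)/2)
from scipy.spatial.transform import Rotation as Ro
q=manip.get_state()['ee_rot'];print(Ro.from_quat(np.roll(q,-1)).as_matrix().round(3))
E
```

```text
L [ 0.618  -0.2311  0.213 ]
R [ 0.5311 -0.3551  0.2107]
piv [ 0.6169 -0.1857  0.1777]
z-plane [ 0.61742823 -0.23095673  0.215     ] [ 0.5300868  -0.35410998  0.215     ] 0.15098095316082094
mixer [ 0.57375752 -0.29253336  0.        ] yaw -0.6168799791622408
post pred [ 0.61570949 -0.18497857  0.        ] [ 0.61760166 -0.18569066  0.173     ]
knob [ 0.57854635 -0.12798437  0.203     ]
holes [0.45407737 0.10315042 0.008     ] [ 0.41060025 -0.03966103  0.008     ] 0.14928285558492835 mid [0.43233881 0.0317447  0.008     ] yaw -0.2955226265350285
bar [0.44326861 0.07371896 0.057     ] [ 0.42222106 -0.01430917  0.057     ] [0.43274483 0.02970489 0.057     ]
[[ 0.937  0.349 -0.   ]
 [ 0.349 -0.937  0.002]
 [ 0.    -0.002 -1.   ]]
```

Emit:
drive_tool:
  rows:
    - [[0, 0, 0.057], [1.4, 3.5, -0.2], 8.5]
    - [[0, 0, 0.057], [1.4, 3.5, -0.2], 8.5]
    - [[0, 0, 0.057], [1.4, 3.5, -0.2], 8.5]
    - [[0, 0, 0.057], [1.4, 3.5, -0.2], 8.5]
    - [[0, 0, 0.057], [1.4, 3.5, -0.2], 8.5]
    - [[0, 0, 0.057], [1.4, 3.5, -0.2], 8.5]
    - [[0, 0, 0.057], [1.4, 3.5, -0.2], 8.5]
    - [[0, 0, 0.057], [1.4, 3.5, -0.2], 8.5]

```text
clock: 1.1
position: [0.313, -0.2574, 0.196]
ee_rot: [-0.0, 0.918, 0.396, 0.0]
contact_force: [0.4, -0.4, -0.3]
width: 0.0847
gripper_force: 0.0
```

Emit:
drive_tool:
  rows:
    - [[0, 0, 0.057], [1.5, 3.6, -0.6], 8.5]
    - [[0, 0, 0.057], [1.5, 3.6, -0.6], 8.5]
    - [[0, 0, 0.057], [1.5, 3.6, -0.6], 8.5]
    - [[0, 0, 0.057], [1.5, 3.6, -0.6], 8.5]
    - [[0, 0, 0.057], [1.5, 3.6, -0.6], 8.5]
    - [[0, 0, 0.057], [1.5, 3.6, -0.6], 8.5]
    - [[0, 0, 0.057], [1.5, 3.6, -0.6], 8.5]
    - [[0, 0, 0.057], [1.5, 3.6, -0.6], 8.5]

```text
clock: 2.1
position: [0.4329, 0.0304, 0.1479]
ee_rot: [-0.0, 0.805, 0.594, -0.0]
contact_force: [0.3, -0.5, 0.6]
width: 0.0846
gripper_force: 0.0
```

```bash
cat > st.py <<'E'
from h import *
from scipy.spatial.transform import Rotation as Ro
def st():
    s=manip.get_state();M=Ro.from_quat(np.roll(s['ee_rot'],-1)).as_matrix()
    print('t',s['clock'],'p',s['position'].round(4),'yawy',np.arctan2(M[1,1],M[0,1]).round(4),'z',M[:,2].round(4),'F',s['contact_force'].round(1),'w',round(s['width'],4),'gf',round(s['gripper_force'],1))
    return s
E
python3 - <<'E'
from st import *
st();im,c=snap('wrist','w1')
print([proj(c,p).round(0) for p in((.4325,.031,.05),(.454,.103,.01),(.4106,-.0397,.01))])
E
```

```text
t 2.1 p [0.4329 0.0304 0.1479] yawy -0.3 z [-3.e-04 -2.e-04 -1.e+00] F [ 0.3 -0.5  0.6] w 0.0846 gf 0.0
[array([322., 196.]), array([321., 105.]), array([322., 250.])]
```

View pics/w1.png

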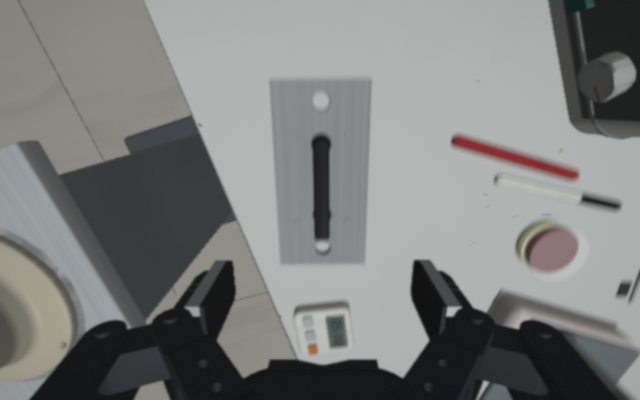

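The wrist view shows the plate holes at (321,100) and (322,247), with the bar running from (321,143) to (321,238). It's well aligned, with only a few millimetres of offset along the plate.

```bash
python3 - <<'E'
from st import *
st();c=eyes.get_calibration('wrist')
im=cv2.imread('pics/w1.png');hs=[]
for (u,v) in((321,100),(322,247)):
    a=im[v-10:v+11,u-10:u+11].min(2); m=(a>185) ; ys,xs=np.where(m); p=(u-10+xs.mean(),v-10+ys.mean()); hs.append(onz(c,*p,.010)); print(p,m.sum())
d=hs[0]-hs[1];print(hs,np.linalg.norm(d),sum(hs)/2,np.arctan2(-d[0],d[1]))
m=(im[130:250,300:345].max(2)<60).astype(np.uint8);ys,xs=np.where(m);print(np.percentile(ys,[0,100])+130,xs.mean()+300)
for v in(140,190,237):
    x=np.where(im[v,300:345].max(1)<60)[0]+300;print(v,x.min(),x.max(),onz(c,x.mean(),v,.055))
E
```

```text
t 2.15 p [0.4344 0.0343 0.1474] yawy -0.2978 z [ 8.0e-04  4.5e-03 -1.0e+00] F [1.8 3.8 0.1] w 0.0846 gf 0.0
(np.float64(nan), np.float64(nan)) 0
(np.float64(nan), np.float64(nan)) 0
[array([nan, nan, nan]), array([nan, nan, nan])] nan [nan nan nan] nan
[136. 237.] 320.8577319587629
140 313 328 [0.44736401 0.08233712 0.055     ]
190 314 327 [0.43491597 0.04208858 0.055     ]
237 316 327 [ 4.22823037e-01 -4.42118427e-05  5.50000000e-02]<stdin>:5: RuntimeWarning: Mean of empty slice.
  ret = ret.dtype.type(ret / rcount)
```

Emit:
drive_tool:
  rows:
    - [[0, 0, 0], [0, 0, 0], 8.5]
    - [[0, 0, 0], [0, 0, 0], 8.5]
    - [[0, 0, 0], [0, 0, 0], 8.5]

```text
clock: 2.52
position: [0.4326, 0.0283, 0.1485]
ee_rot: [0.0, 0.806, 0.592, -0.0]
contact_force: [0.0, 1.1, -0.3]
width: 0.0846
gripper_force: 0.0
```

```bash
python3 - <<'E'
from st import *
st();im,c=snap('wrist','w2');st()
g=im.min(2).astype(float)
hs=[];N=[onz(c,321,100,.01),onz(c,322,247,.01)]
for (u,v) in((321,100),(322,247)):
    a=g[v-14:v+15,u-14:u+15]; m=(a>(np.median(a)+a.max())/2).astype(np.uint8); n,l,s,ce=cv2.connectedComponentsWithStats(m); i=1+s[1:,4].argmax();p=ce[i]+[u-14,v-14]; hs.append(onz(c,*p,.010)); print(p,s[i],np.median(a),a.max())
d=hs[0]-hs[1];print(hs,np.linalg.norm(d),sum(hs)/2,np.arctan2(-d[0],d[1]))
E
```

```text
t 2.525 p [0.4326 0.0283 0.1485] yawy -0.3036 z [ 1.e-04 -4.e-04 -1.e+00] F [ 0.   1.1 -0.3] w 0.0846 gf 0.0
t 2.575 p [0.4326 0.0283 0.1485] yawy -0.3037 z [ 3.e-04 -3.e-04 -1.e+00] F [ 0.7 -0.   1.2] w 0.085 gf 0.0
[319.70833333  99.99074074] [  5   6  16  17 216] 135.0 178.0
[321.46511628 245.45348837] [ 7  9 14  8 86] 134.0 179.0
[array([0.45394758, 0.10522493, 0.01      ]), array([ 0.41102911, -0.03652079,  0.01      ])] 0.1481007885624117 [0.43248835 0.03435207 0.01      ] -0.29400986722534295
```

Emit:
drive_tool:
  rows:
    - [[0, 0, 0.009], [0, 0.4, -2.0], 8.5]
    - [[0, 0, 0], [0, 0, -2.5], 8.5]
    - [[0, 0, 0], [0, 0, -2.5], 8.5]
    - [[0, 0, 0], [0, 0, -2.0], 8.5]
    - [[0, 0, 0], [0, 0, -1.6], 8.5]
    - [[0, 0, 0], [0, 0, 0], 8.5]
    - [[0, 0, 0], [0, 0, 0], 8.5]

```text
clock: 3.45
position: [0.4334, 0.0328, 0.0429]
ee_rot: [0.0, 0.803, 0.596, 0.0]
contact_force: [0.7, -0.2, 0.6]
width: 0.0849
gripper_force: 0.0
```

Emit:
drive_tool:
  rows:
    - [[0, 0, 0], [0, 0, 0], 2]
    - [[0, 0, 0], [0, 0, 0], 0.5]
    - [[0, 0, 0], [0, 0, 0], 0.5]
    - [[0, 0, 0], [0, 0, 0], 0.5]
    - [[0, 0, 0], [0, 0, 0], 0.5]
    - [[0, 0, 0], [0, 0, 0], 0.5]
    - [[0, 0, 0], [0, 0, 0], 0.5]
    - [[0, 0, 0], [0, 0, 0], 0.5]
  force: 60

```text
clock: 4.45
position: [0.4328, 0.0332, 0.0423]
ee_rot: [0.0, 0.803, 0.596, 0.0]
contact_force: [-0.7, -0.2, 0.1]
width: 0.0049
gripper_force: 0.0
```

```bash
python3 - <<'E'
from st import *
st();im,c=snap('wrist','w3')
im2,c2=snap('side','s3')
b=cv2.resize(im2[230:360,300:460],None,fx=2.5,fy=2.5)
a=im[:,:400] if 0 else im
o=np.zeros((400+325,640,3),np.uint8);o[:400]=im;o[400:,:400]=b
cv2.imwrite('pics/w3b.png',cv2.resize(o,None,fx=.82,fy=.82))
E
```

```text
t 4.45 p [0.4328 0.0332 0.0423] yawy -0.2931 z [ 0. -0. -1.] F [-0.7 -0.2  0.1] w 0.0049 gf 0.0
```

View pics/w3b.png

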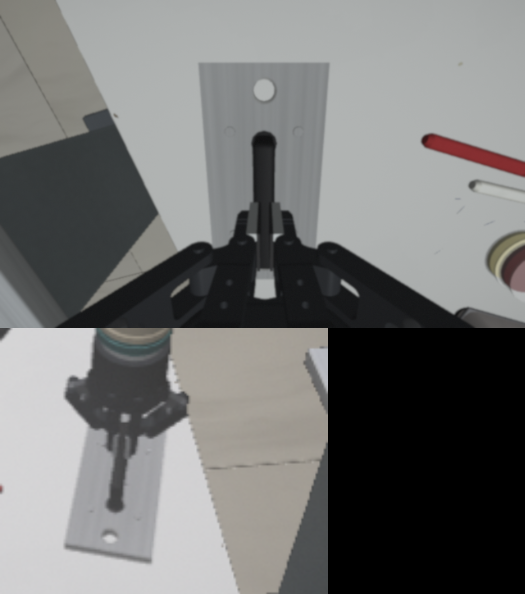

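```bash
python3 - <<'E'
from st import *
im=cv2.imread('pics/w3.png');print([ (p,proj(eyes.get_calibration('wrist'),p).round()) for p in ((.4328,.0332,.0423),(.4328,.0332,.057),(.4328,.0332,.013),(.4541,.104,.013))])
cv2.imwrite('pics/w3z.png',cv2.resize(im[150:400,220:430],None,fx=2.4,fy=2.4,interpolation=cv2.INTER_CUBIC))
E
```

```text
[((0.4328, 0.0332, 0.0423), array([322., 247.])), ((0.4328, 0.0332, 0.057), array([322., 260.])), ((0.4328, 0.0332, 0.013), array([322., 227.])), ((0.4541, 0.104, 0.013), array([322., 112.]))]
```

View pics/w3z.png

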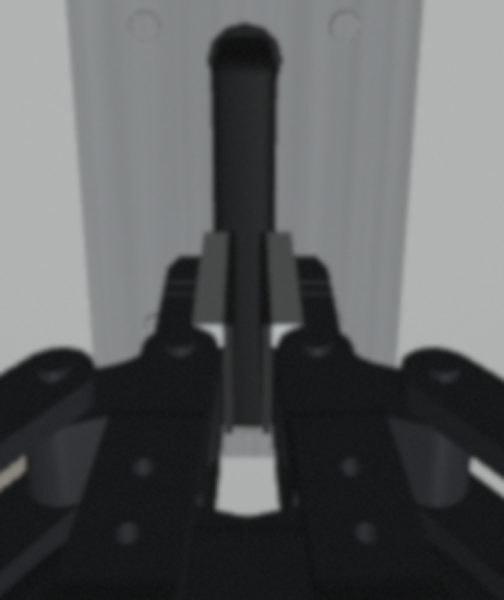

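The zoom shows both pads at the bar, with tips at about (314,247) and (332,247). They overlap the bar's edges rather than flanking it, so I'll check what height those tip pixels imply.

```bash
python3 - <<'E'
from st import *
s=st();c=eyes.get_calibration('wrist')
P=s['position'];d=np.array([.2905,.957,0]);x=np.array([.957,-.2905,0])
o,_=ray(c,0,0);print('cam rel',(o-P)@x,(o-P)@d,o[2])
for z in(.031,.04,.05,.057,.065,.075):
    p=P+d*.011;p[2]=z
    print(z,'tip v',proj(c,p).round(1),'px per 5mm',(proj(c,p+x*.0025)-proj(c,p-x*.0025))[0].round(1), 'bar end', proj(c,np.array([.4324,.0325,z])+d*.046).round(1))
# 14mm bar width just above tips at z .057
p=P+d*.02;p[2]=.057;print((proj(c,p+x*.007)-proj(c,p-x*.007)),proj(c,p))
E
```

```text
t 4.55 p [0.4328 0.0332 0.0423] yawy -0.293 z [ 1.e-04 -0.e+00 -1.e+00] F [ 0.8 -0.   0.4] w 0.0047 gf 0.0
cam rel 0.0002790955668626055 0.08162003229989181 0.20285888276432673
0.031 tip v [322.3 222.1] px per 5mm 8.3 bar end [322.  165.9]
0.04 tip v [322.3 228.1] px per 5mm 8.7 bar end [321.9 169.3]
0.05 tip v [322.2 235.4] px per 5mm 9.2 bar end [321.9 173.7]
0.057 tip v [322.2 241.1] px per 5mm 9.6 bar end [321.8 177. ]
0.065 tip v [322.2 248.2] px per 5mm 10.1 bar end [321.8 181.2]
0.075 tip v [322.1 258.2] px per 5mm 10.8 bar end [321.7 187.2]
[27.42930365  0.05363763] [322.22943646 225.11790662]
```

Emit:
drive_tool:
  rows:
    - [[0, 0, 0], [0, 0, 0], 0]
    - [[0, 0, 0], [0, 0, 0], 0]
    - [[0, 0, 0], [0, 0, 0], 0]
    - [[0, 0, 0], [0, 0, 0], 0]
  force: 60

```text
clock: 5.05
position: [0.4328, 0.0332, 0.0423]
ee_rot: [0.0, 0.803, 0.596, 0.0]
contact_force: [1.1, -0.4, 0.3]
width: 0.0
gripper_force: 0.0
```

```bash
python3 - <<'E'
from st import *
s=st();im,c=snap('wrist','w4');a=cv2.imread('pics/w3.png')
D=cv2.absdiff(im,a).max(2);ys,xs=np.where(D>40);print(len(xs), xs.min() if len(xs) else 0, xs.max() if len(xs) else 0, ys.min() if len(ys) else 0)
for v in(225,240,250,260,270): print(v,im[v,300:346].max(1)); 
E
```

```text
t 5.05 p [0.4328 0.0332 0.0423] yawy -0.293 z [ 1.e-04 -1.e-04 -1.e+00] F [ 1.1 -0.4  0.3] w 0.0 gf 0.0
3508 122 530 247
225 [135 135 135 135 134 133 132 121  92  55  32  29  31  33  35  36  36  37
  38  37  40  39  41  41  42  41  42  43  44  43  41  38  33  40  75 112
 130 133 133 133 132 132 131 131 132 133]
240 [134 135 135 135 134 134 132 124  97  63  37  28  29  33  34  35  36  37
  37  39  39  40  39  41  42  43  42  43  43  43  41  38  33  44  78 113
 130 133 133 132 133 131 132 132 133 133]
250 [135 136 136 136 135 134 133 125 103  79  71  72  74  73  74  74  74  73
  70  61  43  28  24  23  24  36  55  68  72  73  74  74  73  74  75  82
 102 121 130 132 132 132 132 133 133 134]
260 [26 25 27 24 24 26 28 36 51 65 72 73 74 74 74 74 73 73 68 56 38 26 23 24
 24 33 50 65 71 74 73 74 74 74 73 73 69 57 39 30 24 26 24 25 25 25]
270 [27 27 26 27 27 28 34 48 63 72 73 73 74 74 73 74 74 72 67 53 35 24 23 23
 24 29 46 63 71 73 74 74 73 73 74 74 73 68 56 40 31 26 27 26 26 26]
```

The fingers closed to zero, so the grasp missed. The tips look to be just above the bar, so I'll open, go down in small steps and try again.

Emit:
drive_tool:
  rows:
    - [[0, 0, 0], [0, 0, 0], 3.5]
    - [[0, 0, 0], [0, 0, 0], 3.5]
    - [[0, 0, 0], [0, 0, 0], 3.5]
    - [[0, 0, 0], [0, 0, -0.6], 3.5]
    - [[0, 0, 0], [0, 0, -0.6], 3.5]
    - [[0, 0, 0], [0, 0, 0], 3.5]

```text
clock: 5.85
position: [0.4322, 0.0332, 0.0296]
ee_rot: [-0.001, 0.803, 0.596, -0.001]
contact_force: [-0.0, -0.2, 0.2]
width: 0.035
gripper_force: 0.0
```

```bash
python3 - <<'E'
from st import *
s=st();im,c=snap('wrist','w5')
cv2.imwrite('pics/w5z.png',cv2.resize(im[100:400,200:450],None,fx=2,fy=2,interpolation=cv2.INTER_CUBIC))
E
```

```text
t 5.85 p [0.4322 0.0332 0.0296] yawy -0.2931 z [-1.6e-03  1.0e-04 -1.0e+00] F [-0.  -0.2  0.2] w 0.035 gf 0.0
```

View pics/w5z.png

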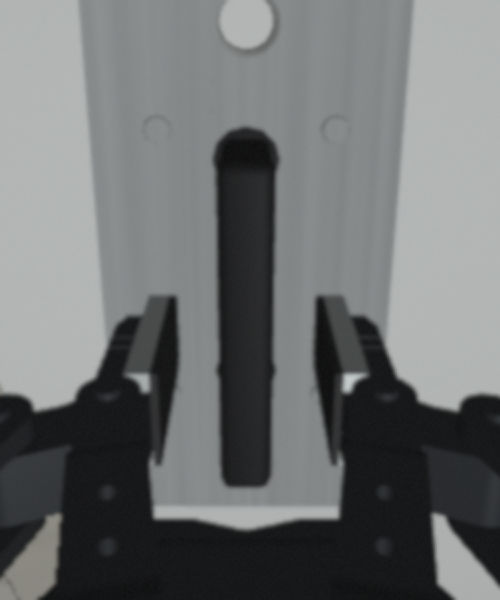

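At 35 mm opening the tips sit at zoom (177,295) and (316,295). That is 2.0 px/mm, the same scale as the bar's top, so they are level with the bar top and about 2 cm higher than the stated tool offset implies. I'll step down while watching the force.

Emit:
drive_tool:
  rows:
    - [[0, 0, 0], [0, 0, -0.3], 3.5]
    - [[0, 0, 0], [0, 0, -0.3], 3.5]
    - [[0, 0, 0], [0, 0, 0], 3.5]

```text
clock: 6.28
position: [0.4326, 0.0332, 0.0241]
ee_rot: [-0.0, 0.803, 0.596, -0.0]
contact_force: [0.1, -0.2, -0.2]
width: 0.0349
gripper_force: 0.0
```

Emit:
drive_tool:
  rows:
    - [[0, 0, 0], [0, 0, -0.2], 3.5]
    - [[0, 0, 0], [0, 0, -0.1], 3.5]
    - [[0, 0, 0], [0, 0, 0], 3.5]

```text
clock: 6.65
position: [0.4328, 0.0332, 0.0213]
ee_rot: [-0.0, 0.803, 0.596, -0.0]
contact_force: [0.5, -0.3, 0.0]
width: 0.0355
gripper_force: 0.0
```

Emit:
drive_tool:
  rows:
    - [[0, 0, 0], [0, 0, -0.3], 3.5]
    - [[0, 0, 0], [0, 0, -0.2], 3.5]
    - [[0, 0, 0], [0, 0, 0], 3.5]

```text
clock: 7.02
position: [0.4326, 0.0332, 0.0161]
ee_rot: [-0.0, 0.803, 0.596, -0.0]
contact_force: [0.2, 0.4, -0.2]
width: 0.0348
gripper_force: 0.0
```

Emit:
drive_tool:
  rows:
    - [[0, 0, 0], [0, 0, -0.2], 3.5]
    - [[0, 0, 0], [0, 0, -0.2], 3.5]
    - [[0, 0, 0], [0, 0, 0], 3.5]

```text
clock: 7.4
position: [0.4327, 0.0332, 0.0122]
ee_rot: [-0.0, 0.803, 0.596, -0.0]
contact_force: [0.3, -0.3, -0.5]
width: 0.0351
gripper_force: 0.0
```

Emit:
drive_tool:
  rows:
    - [[0, 0, 0], [0, 0, 0], 1]
    - [[0, 0, 0], [0, 0, 0], 0.5]
    - [[0, 0, 0], [0, 0, 0], 0.5]
    - [[0, 0, 0], [0, 0, 0], 0.5]
    - [[0, 0, 0], [0, 0, 0], 0.5]
  force: 60

```text
clock: 8.02
position: [0.4325, 0.0333, 0.0123]
ee_rot: [-0.0, 0.803, 0.596, -0.0]
contact_force: [-2.2, 0.0, 1.7]
width: 0.0128
gripper_force: 61.2
```

The bar is now held, at 12.8 mm width and 61 N, so I'll work relative to this grasp. Next I lift straight up.

Emit:
drive_tool:
  rows:
    - [[0, 0, 0], [0, 0, 0.3], 0.5]
    - [[0, 0, 0], [0, 0, 0.7], 0.5]
    - [[0, 0, 0], [0, 0, 2], 0.5]
    - [[0, 0, 0], [0, 0, 3], 0.5]
    - [[0, 0, 0], [0, 0, 4], 0.5]
    - [[0, 0, 0], [0, 0, 4], 0.5]
    - [[0, 0, 0], [0, 0, 4], 0.5]
    - [[0, 0, 0], [0, 0, 4], 0.5]

```text
clock: 9.02
position: [0.4323, 0.0332, 0.2337]
ee_rot: [0.0, 0.803, 0.596, 0.0]
contact_force: [0.4, 0.5, -5.6]
width: 0.0131
gripper_force: 60.4
```

Emit:
drive_tool:
  rows:
    - [[0, 0, -0.04], [1.2, -2.0, 2], 0.5]
    - [[0, 0, -0.04], [1.9, -4.3, 1], 0.5]
    - [[0, 0, -0.04], [1.9, -4.3, 0], 0.5]
    - [[0, 0, -0.04], [1.9, -4.3, 0], 0.5]
    - [[0, 0, -0.04], [1.9, -4.3, 0], 0.5]
    - [[0, 0, -0.04], [1.9, -4.3, 0], 0.5]
    - [[0, 0, -0.04], [1.9, -4.3, 0], 0.5]
    - [[0, 0, -0.042], [1.0, -3.0, 0], 0.5]

```text
clock: 10.02
position: [0.5693, -0.2769, 0.2614]
ee_rot: [-0.0, 0.889, 0.459, -0.0]
contact_force: [0.1, 0.2, -4.1]
width: 0.0131
gripper_force: 60.4
```

Emit:
drive_tool:
  rows:
    - [[0, 0, 0], [0.5, -1.6, 0], 0.5]
    - [[0, 0, 0], [0, 0, 0], 0.5]
    - [[0, 0, 0], [0, 0, 0], 0.5]
    - [[0, 0, 0], [0, 0, 0], 0.5]

```text
clock: 10.52
position: [0.5736, -0.2894, 0.2628]
ee_rot: [-0.0, 0.888, 0.461, 0.0]
contact_force: [-0.2, -0.0, -4.0]
width: 0.0128
gripper_force: 60.4
```

```bash
python3 - <<'E'
from st import *
s=st();im,c=snap('top','t6');im2,c2=snap('side','s6');im3,c3=snap('wrist','w6')
print('exp. hole in top/side:',[(proj(c,p).round(1),proj(c2,p).round(1)) for p in((.6174,-.231,.215),(.5301,-.3541,.215))])
o=np.zeros((560,800,3),np.uint8)
o[:280,:400]=cv2.resize(im[95:235,290:490],None,fx=2,fy=2);o[:280,400:]=cv2.resize(im2[100:240,210:410],None,fx=2,fy=2)
o[280:,:448]=cv2.resize(im3,(448,280)); cv2.imwrite('pics/c6.png',o)
E
```

```text
t 10.525 p [ 0.5736 -0.2894  0.2628] yawy -0.6136 z [ 2.e-04  3.e-04 -1.e+00] F [-0.2 -0.  -4. ] w 0.0128 gf 60.4
exp. hole in top/side: [(array([352.3, 138.1]), array([269.4, 168.5])), (array([422.6, 186.7]), array([301.7, 139. ]))]
```

View pics/c6.png

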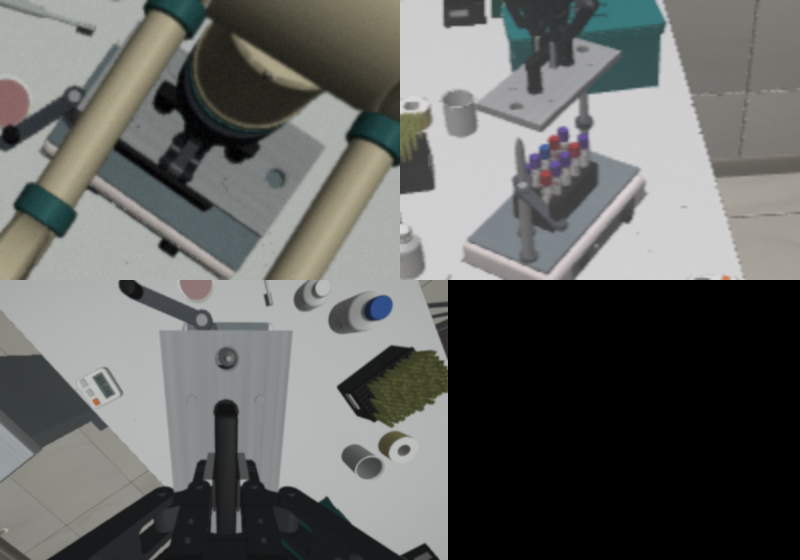

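The wrist view shows the left hole at composite (226,358) with the rod tip inside it. The top view shows the right hole at about (428,184) px, and the side view shows the plate level above the rods. I'll measure both holes.

```bash
python3 - <<'E'
from st import *
s=st();ct=eyes.get_calibration('top');cs=eyes.get_calibration('side');cw=eyes.get_calibration('wrist')
w=cv2.imread('pics/w6.png');t=cv2.imread('pics/t6.png');sd=cv2.imread('pics/s6.png')
u,v=int(226/.7),int(78/.7)
a=w[v-18:v+19,u-18:u+19].max(2); cv2.imwrite('pics/a.png',a)
print(u,v); print('\n'.join(''.join('%4d'%k for k in r[::2]) for r in a[::2]))
def hole(im,u,v,r,n,c,zs):
    g=im[v-r:v+r+1,u-r:u+r+1].min(2).astype(float);b=np.median(g)
    m=(np.abs(g-b)>18).astype(np.uint8);N,l,st_,ce=cv2.connectedComponentsWithStats(m)
    i=1+st_[1:,4].argmax();p=np.array([st_[i,0]+(st_[i,2]-1)/2,st_[i,1]+(st_[i,3]-1)/2])+[u-r,v-r]
    print(n,p,st_[i],b,[onz(c,*p,z).round(4) for z in zs]);return p
hole(w,u,v,17,'w left',cw,(.2635,.2585))
p=hole(t,428,184,9,'t right',ct,(.2635,.2585))
q=hole(sd,210+(516-400)//2,100+105//2,8,'s left',cs,(.2635,.2585))
q=hole(sd,210+(584-400)//2,100+49//2,8,'s right',cs,(.2635,.2585))
E
```

```text
t 10.675 p [ 0.5737 -0.29    0.2628] yawy -0.6141 z [ 4.e-04 -2.e-04 -1.e+00] F [ 0.2  0.1 -4.3] w 0.0129 gf 60.4
322 111
 141 139 140 143 143 143 142 137 134 132 133 134 135 138 140 140 142 141 142
 141 140 140 142 143 140 139 132 123 117 117 120 123 125 130 137 141 142 142
 141 139 140 142 141 133 114  98  86  83  84  87  98 110 117 125 136 141 141
 140 139 139 140 130 103  82  78  75  76  76  76  77  81  96 111 123 139 142
 141 140 139 130 112  86  78  76  75  76  80  79  81  78  78  94 110 126 140
 141 140 135 119  99  80  78  76  77  78  83  85  90  86  80  79  97 115 135
 141 139 125 111  88  78  78  76  80  78  80  85  89  92  93  85  84 107 126
 141 137 120 118  92  77  77  79  73  73  82  94  97  96  99  92  79  98 117
 141 133 116 123  94  77  78  77  66  73 108 129 126 110 104 100  78  90 112
 140 132 113 114  88  78  77  74  64  81 130 141 138 123 106 101  81  85 111
 141 131 111 112  92  78  77  77  63  76 128 142 141 123 105  98  78  85 110
 140 134 112 113 103  82  77  80  71  69 104 130 126 108 101  90  75  90 113
 140 137 115 112 111  91  78  78  84  78  82  94  98  
[... 257 characters left out ...]
0 139 139 138 126  92  61  46  37  36  38  42  50  67  93 109 124 137 141
 140 139 138 141 140 132 115  94  81  73  75  83  94 108 115 124 138 141 141
 140 140 139 141 143 140 137 132 123 117 118 121 122 124 129 137 142 142 141
w left [322. 111.] [  0   0  35  35 698] 95.0 [array([ 0.617 , -0.2281,  0.2635]), array([ 0.6169, -0.2282,  0.2585])]
t right [427.5 183.5] [ 4  4 10 10 81] 121.0 [array([ 0.531 , -0.3516,  0.2635]), array([ 0.5315, -0.3528,  0.2585])]
s left [266. 158.] [ 0 12 13  5 40] 158.0 [array([ 0.6222, -0.2065,  0.2635]), array([ 0.6226, -0.2136,  0.2585])]
s right [302. 124.] [  0   0  17  17 222] 138.0 [array([ 0.5286, -0.3491,  0.2635]), array([ 0.5281, -0.3574,  0.2585])]
```

```bash
python3 -c "
import cv2
a=cv2.imread('pics/w6.png')[90:136,300:346];b=cv2.imread('pics/t6.png')[172:198,414:442]
import numpy as np
a=cv2.resize(a,(400,400));b=cv2.resize(b,(400,400));cv2.imwrite('pics/c7.png',np.hstack([a,b]))"
```

```text
(no output)
```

View pics/c7.png

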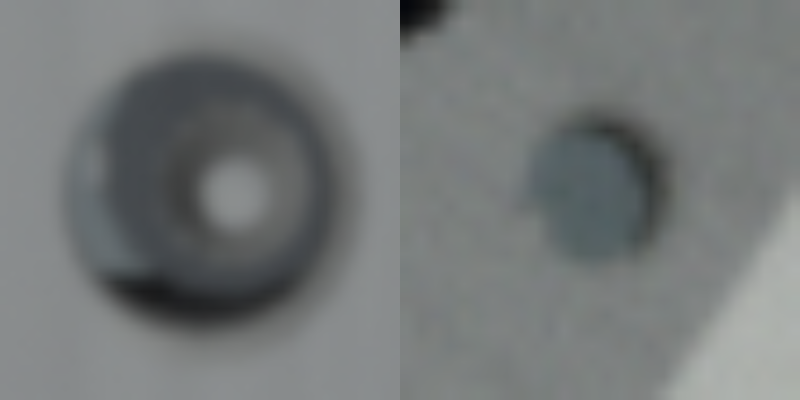

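The left zoom (wrist) shows the hole centred at (205,190), which is about px (323.1,111.3), with the rod nose at (235,193), px (326.5,111.7). The right zoom (top) shows the right hole's rim centred near (600,187), px (427.5,183.7).

```bash
python3 - <<'E'
from st import *
s=st();ct=eyes.get_calibration('top');cw=eyes.get_calibration('wrist')
o,_=ray(cw,0,0);print('cam',o)
H=onz(cw,323.1,111.3,.2635);Rd=onz(cw,326.5,111.7,.215);print('wrist hole',H,'rod',Rd,'need',Rd-H)
for z in (.2335,): print('if plate z differs',onz(cw,323.1,111.3,z),onz(cw,326.5,111.7,.215))
Hr=onz(ct,427.6,183.7,.2635);Rr=onz(ct,422.8,186.9,.215);print('top hole',Hr,'rod',Rr,'need',Rr-Hr)
print('hole dist',np.linalg.norm(H-Hr),np.arctan2(-(H-Hr)[0],(H-Hr)[1]))
for z in(.25,.24): print(onz(ct,427.6,183.7,z))
E
```

```text
t 10.675 p [ 0.5737 -0.29    0.2628] yawy -0.6141 z [ 4.e-04 -2.e-04 -1.e+00] F [ 0.2  0.1 -4.3] w 0.0129 gf 60.4
cam [ 0.62095753 -0.22327624  0.42332844]
wrist hole [ 0.61740929 -0.22850966  0.2635    ] rod [ 0.61799004 -0.23157109  0.215     ] need [ 0.00058075 -0.00306143 -0.0485    ]
if plate z differs [ 0.61674328 -0.22949198  0.2335    ] [ 0.61799004 -0.23157109  0.215     ]
top hole [ 0.53063974 -0.35176401  0.2635    ] rod [ 0.52980567 -0.35444797  0.215     ] need [-0.00083407 -0.00268396 -0.0485    ]
hole dist 0.15073350180895453 -0.6133972702680742
[ 0.53198004 -0.3548665   0.25      ]
[ 0.53297286 -0.35716464  0.24      ]
```

The wrist and top cameras agree that the plate needs about -2.9 mm in y. I'll correct that and lower in stages, watching the force.

Emit:
drive_tool:
  rows:
    - [[0, 0, -0.003], [0, -0.29, 0], 0.5]
    - [[0, 0, 0], [0, 0, -1], 0.5]
    - [[0, 0, 0], [0, 0, -1], 0.5]
    - [[0, 0, 0], [0, 0, -1], 0.5]
    - [[0, 0, 0], [0, 0, -0.8], 0.5]
    - [[0, 0, 0], [0, 0, 0], 0.5]
    - [[0, 0, 0], [0, 0, 0], 0.5]

```text
clock: 11.55
position: [0.5741, -0.2939, 0.2246]
ee_rot: [0.0, 0.889, 0.459, 0.0]
contact_force: [-0.7, -0.4, -4.3]
width: 0.0133
gripper_force: 60.3
```

Emit:
drive_tool:
  rows:
    - [[0, 0, 0], [0, 0, -0.4], 0.5]
    - [[0, 0, 0], [0, 0, -0.4], 0.5]
    - [[0, 0, 0], [0, 0, -0.4], 0.5]
    - [[0, 0, 0], [0, 0, -0.3], 0.5]
    - [[0, 0, 0], [0, 0, 0], 0.5]

```text
clock: 12.18
position: [0.5737, -0.2936, 0.2089]
ee_rot: [-0.0, 0.889, 0.459, -0.0]
contact_force: [0.4, 0.6, -5.0]
width: 0.0129
gripper_force: 60.3
```

Emit:
drive_tool:
  rows:
    - [[0, 0, 0], [0, 0, -0.5], 0.5]
    - [[0, 0, 0], [0, 0, -0.5], 0.5]
    - [[0, 0, 0], [0, 0, -0.5], 0.5]
    - [[0, 0, 0], [0, 0, 0], 0.5]

```text
clock: 12.68
position: [0.5735, -0.2935, 0.1936]
ee_rot: [-0.001, 0.889, 0.459, -0.0]
contact_force: [-0.0, -0.3, -4.6]
width: 0.0126
gripper_force: 60.3
```

Emit:
drive_tool:
  rows:
    - [[0, 0, 0], [0, 0, -0.6], 0.5]
    - [[0, 0, 0], [0, 0, -0.6], 0.5]
    - [[0, 0, 0], [0, 0, -0.6], 0.5]
    - [[0, 0, 0], [0, 0, -0.6], 0.5]
    - [[0, 0, 0], [0, 0, -0.4], 0.5]
    - [[0, 0, 0], [0, 0, 0], 0.5]
    - [[0, 0, 0], [0, 0, 0], 0.5]

```text
clock: 13.55
position: [0.574, -0.2938, 0.1666]
ee_rot: [0.0, 0.889, 0.459, 0.0]
contact_force: [-0.3, 0.5, -4.7]
width: 0.0129
gripper_force: 60.3
```

Emit:
drive_tool:
  rows:
    - [[0, 0, 0], [0, 0, -0.2], 0.5]
    - [[0, 0, 0], [0, 0, -0.2], 0.5]
    - [[0, 0, 0], [0, 0, -0.1], 0.5]
    - [[0, 0, 0], [0, 0, 0], 0.5]

```text
clock: 14.05
position: [0.5738, -0.2937, 0.1612]
ee_rot: [-0.0, 0.889, 0.459, -0.0]
contact_force: [-0.4, -0.4, -5.5]
width: 0.0126
gripper_force: 60.4
```

Emit:
drive_tool:
  rows:
    - [[0, 0, 0], [0, 0, -0.1], 0.5]
    - [[0, 0, 0], [0, 0, 0], 0.5]

```text
clock: 14.3
position: [0.5739, -0.2938, 0.1604]
ee_rot: [0.0, 0.889, 0.459, 0.0]
contact_force: [0.1, 0.2, -3.4]
width: 0.0128
gripper_force: 60.4
```

Emit:
drive_tool:
  rows:
    - [[0, 0, 0], [0, 0, -0.1], 0.5]
    - [[0, 0, 0], [0, 0, 0], 0.5]

```text
clock: 14.55
position: [0.574, -0.2938, 0.1604]
ee_rot: [0.001, 0.889, 0.459, 0.0]
contact_force: [-1.4, 1.5, 2.3]
width: 0.0124
gripper_force: 61.3
```

The plate touched down at the predicted height with about 7 N. Now I release and rise.

Emit:
drive_tool:
  rows:
    - [[0, 0, 0], [0, 0, 0], 1.6]
    - [[0, 0, 0], [0, 0, 0], 2.5]
    - [[0, 0, 0], [0, 0, 0], 3.5]
    - [[0, 0, 0], [0, 0, 0], 3.5]
    - [[0, 0, 0], [0, 0, 0], 3.5]
    - [[0, 0, 0], [0, 0, 0], 3.5]

```text
clock: 15.3
position: [0.5738, -0.2937, 0.1593]
ee_rot: [0.0, 0.889, 0.459, 0.0]
contact_force: [-1.1, -0.4, -0.4]
width: 0.035
gripper_force: 0.0
```

Emit:
drive_tool:
  rows:
    - [[0, 0, 0], [0, 0, 1], 3.5]
    - [[0, 0, 0], [0, 0, 2], 3.5]
    - [[0, 0, 0], [0, 0, 3], 3.5]
    - [[0, 0, 0], [0, 0, 4], 3.5]
    - [[0, 0, 0], [0, 0, 2], 3.5]
    - [[0, 0, 0], [0, 0, 0], 3.5]
    - [[0, 0, 0], [0, 0, 0], 3.5]

```text
clock: 16.18
position: [0.5734, -0.2934, 0.2785]
ee_rot: [-0.001, 0.889, 0.459, -0.0]
contact_force: [0.3, 0.0, -0.3]
width: 0.0354
gripper_force: 0.0
```

```bash
python3 - <<'E'
from st import *
s=st();cw=eyes.get_calibration('wrist');im,c=snap('wrist','w8')
e=[proj(c,p) for p in((.6178,-.2313,.215),(.6178,-.2313,.161),(.617,-.1855,.173),(.5785,-.128,.203))];print(np.round(e,1),im.shape)
g=im.max(2)
# dark knob blob
for (u,v) in (e[3],):
    u,v=int(u),int(v);x0,y0=max(u-35,0),max(v-35,0);a=g[y0:v+36,x0:u+36];m=(a<45).astype(np.uint8);n,l,st_,ce=cv2.connectedComponentsWithStats(m);print([(st_[i],ce[i]+[x0,y0]) for i in range(1,n) if st_[i,4]>30])
# plate edges in wrist: bright-grey extents across row mid plate
t,ct=snap('top','t8');side,cs=snap('side','s8')
print('side tips',[proj(cs,p).round(1) for p in((.6178,-.2313,.161),(.53,-.3544,.161),(.6178,-.2313,.215),(.53,-.3544,.215))])
E
```

```text
t 16.175 p [ 0.5734 -0.2934  0.2785] yawy -0.618 z [-1.2e-03  7.0e-04 -1.0e+00] F [ 0.3  0.  -0.3] w 0.0354 gf 0.0
[[323.1 106. ]
 [323.2 104.4]
 [288.5  55.6]
 [185.8   9.6]] (400, 640, 3)
[(array([ 28,   0,  31,  28, 591], dtype=int32), array([192.9001692 ,  13.12351946]))]
side tips [array([270.7, 185.8]), array([302.2, 155.7]), array([269.2, 168.4]), array([301.7, 138.9])]
```

The plate sits home: it touched at plate z = 0.148 and released cleanly. Next is the latch: closed fingers push the knob along its arc, with the tool turning along with the lever. I'll work out the waypoints.

```bash
python3 - <<'E'
from st import *
s=st();print(s['qpos'].round(2));f=-.617;X=np.array([np.cos(f),np.sin(f)]);Y=np.array([-X[1],X[0]]);P=np.array([.6165,-.1855])
def tcp(th,sd):
    L=-np.cos(th)*X-np.sin(th)*Y;T=np.sin(th)*X-np.cos(th)*Y;return P+.070*L-sd*T
d=np.array([.0385,0]);k=np.array([.5785,-.128])-P;print('th0',np.arctan2(-k@Y,-k@X),np.linalg.norm(k))
c=s['position'][:2];th0=-.37
a=tcp(th0,.040);print('to start',(a-c)*100,a)
prev=a
for th,sd in [(-.37,.021)]+[(-.37+.1*i,.019) for i in range(1,20)]+[(1.57,.019)]:
    p=tcp(th,sd);print(round(th,2),((p-prev)*100).round(2),p.round(4));prev=p
E
```

```text
t 16.325 p [ 0.5733 -0.2934  0.2779] yawy -0.618 z [-0.0021  0.0014 -1.    ] F [-0.5  0.8 -0.1] w 0.0347 gf 0.0
[-0.58  0.36  1.22  0.    1.56  0.04]
th0 -0.36981784639476717 0.06892205742721268
to start [ 3.7989388  18.83259837] [ 0.61129136 -0.10504585]
-0.37 [-1.59 -1.05] [ 0.5954 -0.1155]
-0.27 [-0.84 -0.37] [ 0.587  -0.1192]
-0.17 [-0.65 -0.33] [ 0.5805 -0.1225]
-0.07 [-0.61 -0.39] [ 0.5744 -0.1264]
0.03 [-0.57 -0.45] [ 0.5687 -0.1309]
0.13 [-0.52 -0.5 ] [ 0.5635 -0.136 ]
0.23 [-0.47 -0.55] [ 0.5588 -0.1415]
0.33 [-0.41 -0.6 ] [ 0.5547 -0.1475]
0.43 [-0.35 -0.64] [ 0.5513 -0.1538]
0.53 [-0.28 -0.67] [ 0.5484 -0.1605]
0.63 [-0.22 -0.69] [ 0.5463 -0.1674]
0.73 [-0.15 -0.71] [ 0.5448 -0.1745]
0.83 [-0.07 -0.72] [ 0.5441 -0.1817]
0.93 [-0.   -0.73] [ 0.5441 -0.189 ]
1.03 [ 0.07 -0.72] [ 0.5448 -0.1962]
1.13 [ 0.14 -0.71] [ 0.5462 -0.2033]
1.23 [ 0.21 -0.69] [ 0.5483 -0.2102]
1.33 [ 0.28 -0.67] [ 0.5511 -0.2169]
1.43 [ 0.35 -0.64] [ 0.5546 -0.2233]
1.53 [ 0.41 -0.6 ] [ 0.5587 -0.2293]
1.57 [ 0.18 -0.23] [ 0.5605 -0.2316]
```

Emit:
drive_tool:
  rows:
    - [[0, 0, -0.062], [0.6, 3.1, 0], 0]
    - [[0, 0, -0.062], [0.6, 3.1, 0], 0]
    - [[0, 0, -0.062], [0.6, 3.1, 0], 0]
    - [[0, 0, -0.062], [0.6, 3.1, 0], 0]
    - [[0, 0, -0.062], [0.7, 3.2, 0], 0]
    - [[0, 0, -0.06], [0.7, 3.2, 0], 0]
    - [[0, 0, 0], [0, 0, -2], 0]
    - [[0, 0, 0], [0, 0, -2], 0]

```text
clock: 17.32
position: [0.6117, -0.1049, 0.2381]
ee_rot: [-0.0, 0.958, 0.288, -0.0]
contact_force: [0.3, 1.1, -0.7]
width: 0.0003
gripper_force: 0.0
```

Emit:
drive_tool:
  rows:
    - [[0, 0, 0], [0, 0, -2], 0]
    - [[0, 0, 0], [0, 0, -2], 0]
    - [[0, 0, 0], [0, 0, -2], 0]
    - [[0, 0, 0], [0, 0, -1.8], 0]
    - [[0, 0, 0], [0, 0, 0], 0]
    - [[0, 0, 0], [0, 0, 0], 0]

```text
clock: 18.08
position: [0.6121, -0.1058, 0.1616]
ee_rot: [0.0, 0.958, 0.287, 0.0]
contact_force: [0.3, -0.5, -0.0]
width: -0.0
gripper_force: 0.0
```

```bash
python3 - <<'E'
from st import *
s=st();im,c=snap('wrist','w9')
g=im.max(2)
print([proj(c,p).round(0) for p in((.5785,-.128,.203),(.5785,-.128,.173),(.6165,-.1855,.173))])
t,ct=snap('top','t9');sd,cs=snap('side','s9')
# knob seen from the side camera?
print([proj(cs,p).round(0) for p in((.5785,-.128,.203),(.5785,-.128,.173))],[proj(cs,s['position']+[0,0,h]).round(0) for h in(0,.023)])
for v in range(150,250,6): print(v,''.join('%4d'%k for k in sd[v,230:330:4].max(1)))
E
```

```text
t 18.075 p [ 0.6121 -0.1058  0.1616] yawy -0.988 z [ 4.e-04 -2.e-04 -1.e+00] F [ 0.3 -0.5 -0. ] w -0.0 gf 0.0
[array([323., 360.]), array([323., 319.]), array([441., 318.])]
[array([288., 199.]), array([288., 208.])] [array([274., 220.]), array([274., 212.])]
150  164 110 123 137 160  74  76  79 102 112  86  71  67  80 106 136  58 156  97 207 206 206 206 207 206
156  208 136 131 119 104  96  73 107 110 108 104  99  72  60  53  52  51 150  99 162 163 166 202 207 206
162  207 132 134 120 107 159  61  60  60  60  56  55  55  55  53 145  54 140 162 163 162 157 172 207 206
168  207 207 171 164 205 207  60  60  61  59  58  57  56  56  67 162 160 160 163 163  98 205 207 208 207
174  207 206 206 206 206 204  61  61  59  58  59  58  57  57 158 157 162 160 163 145 206 207 207 205 207
180  207 207 207 207 208 206 124  63  58  60  62  69  59  58 159 162 164  97 130 128 138 140 153 208 208
186  208 207 207 206 207 206 112  61  61  62  58  61  61  91 161 163  96 115  66  58 143 141 140 142 141
192  207 208 206 207 207 208 207 206  63  62  60  60  64  78  92  79  98  62  59  59 142 143 141 115 217

[... 244 characters left out ...]
35 135 136 103  62  62  62  93  94 137 140 140 115 215 153  80  65 206
216  208 208 209 208 182 136 135 136 138 136  98  99 127 138 111 136 138 139 143 200 108  81 208 208 208
222  208 208 209 199 213 122 135 137 136 137 124 101 137 137 138 138 136 213 183  81  81 208 208 208 209
228  208 209 208 147 146 149 183 209 147 135 110 103  93 136 136 113 213 162  71 115 209 209 208 210 209
234  207 209 209 208 209 151 137 141 145 164 206 211 113 138 142 198 138  80 179 208 209 209 209 210 209
240  208 110 208 209 208 208 208 208 208 143 140 144 149 182 182 119 112 208 209 208 209 210 209 210 208
246  153 207 209 209 209 209 209 208 209 209 209 208 115 140 133 108 208 209 208 208 208 208 207 209 207
```

The side image shows the fingertips ending near row 212, which matches the offset I inferred, so they are at knob height. I'll start the push.

Emit:
drive_tool:
  rows:
    - [[0, 0, 0], [-0.85, -0.5, 0], 0]
    - [[0, 0, 0], [-0.82, -0.47, 0], 0]
    - [[0, 0, 0.1], [-0.84, -0.37, 0], 0]
    - [[0, 0, 0.1], [-0.65, -0.33, 0], 0]
    - [[0, 0, 0.1], [-0.61, -0.39, 0], 0]
    - [[0, 0, 0.1], [-0.57, -0.45, 0], 0]
    - [[0, 0, 0], [0, 0, 0], 0]

```text
clock: 19.1
position: [0.5677, -0.1313, 0.1616]
ee_rot: [0.0, 0.882, 0.471, 0.0]
contact_force: [-0.0, -0.5, -0.6]
width: -0.0001
gripper_force: 0.0
```

```bash
cat > kn.py <<'E'
from st import *
# dark pixels (knob) in the wrist view near where the lever angle th would put it
def show(f):
    s=st();im,c=snap('wrist',f);X=np.array([np.cos(-.617),np.sin(-.617)]);Y=np.array([-X[1],X[0]]);g=im.max(2);best=[]
    for th in np.arange(-.5,1.75,.1):
        L=-np.cos(th)*X-np.sin(th)*Y;r=[]
        for d in(.03,.045,.058):
            p=np.r_[np.array([.6165,-.1855])+d*L,.173];u=proj(c,p);q=np.round(u).astype(int)
            r.append(int(g[q[1],q[0]]) if 0<=q[0]<640 and 0<=q[1]<400 else -1)
        best.append((round(th,1),r))
    print(best)
    t,_=snap('top',f+'t');sd,_=snap('side',f+'s')
E
python3 -c "from kn import *;show('k1')"
```

```text
t 19.1 p [ 0.5677 -0.1313  0.1616] yawy -0.59 z [ 1.e-04 -2.e-04 -1.e+00] F [-0.  -0.5 -0.6] w -0.0001 gf 0.0
[(np.float64(-0.5), [104, 104, 95]), (np.float64(-0.4), [45, 105, 159]), (np.float64(-0.3), [42, 102, 160]), (np.float64(-0.2), [69, 41, 26]), (np.float64(-0.1), [70, 69, 28]), (np.float64(-0.0), [69, 69, 25]), (np.float64(0.1), [67, 67, 24]), (np.float64(0.2), [66, 99, 26]), (np.float64(0.3), [26, 25, 24]), (np.float64(0.4), [25, 24, 23]), (np.float64(0.5), [46, 26, 22]), (np.float64(0.6), [27, 25, 24]), (np.float64(0.7), [26, 39, 24]), (np.float64(0.8), [27, 40, 26]), (np.float64(0.9), [24, 43, 24]), (np.float64(1.0), [25, 51, 24]), (np.float64(1.1), [24, 45, 43]), (np.float64(1.2), [24, 124, 37]), (np.float64(1.3), [24, 113, 26]), (np.float64(1.4), [25, 31, 23]), (np.float64(1.5), [25, 27, 22]), (np.float64(1.6), [25, 28, 27]), (np.float64(1.7), [24, 24, 29])]
```

The lever, seen as grey level 69, now stands near 0.03 rad, so the push works and I'll continue.

Emit:
drive_tool:
  rows:
    - [[0, 0, 0.1], [-0.52, -0.5, 0], 0]
    - [[0, 0, 0.1], [-0.47, -0.55, 0], 0]
    - [[0, 0, 0.1], [-0.41, -0.6, 0], 0]
    - [[0, 0, 0.1], [-0.35, -0.64, 0], 0]
    - [[0, 0, 0.1], [-0.28, -0.67, 0], 0]
    - [[0, 0, 0.1], [-0.22, -0.69, 0], 0]
    - [[0, 0, 0.1], [-0.15, -0.71, 0], 0]
    - [[0, 0, 0.1], [-0.07, -0.72, 0], 0]

```text
clock: 20.25
position: [0.5437, -0.1812, 0.1614]
ee_rot: [-0.0, 0.627, 0.779, 0.0]
contact_force: [0.3, 0.9, -0.1]
width: 0.0
gripper_force: 0.6
```

Emit:
drive_tool:
  rows:
    - [[0, 0, 0.1], [0, -0.73, 0], 0]
    - [[0, 0, 0.1], [0.07, -0.72, 0], 0]
    - [[0, 0, 0.1], [0.14, -0.71, 0], 0]
    - [[0, 0, 0.1], [0.21, -0.69, 0], 0]
    - [[0, 0, 0.1], [0.28, -0.67, 0], 0]
    - [[0, 0, 0.05], [0.17, -0.32, 0], 0]
    - [[0, 0, 0], [0, 0, 0], 0]

```text
clock: 21.12
position: [0.5525, -0.2201, 0.1612]
ee_rot: [-0.0, 0.394, 0.919, 0.0]
contact_force: [0.4, -0.3, -0.1]
width: 0.0002
gripper_force: 0.0
```

```bash
python3 -c "from kn import *;show('k2')"
```

```text
t 21.125 p [ 0.5525 -0.2201  0.1612] yawy 0.7607 z [-1.e-04  1.e-04 -1.e+00] F [ 0.4 -0.3 -0.1] w 0.0002 gf 0.0
[(np.float64(-0.5), [183, 183, 183]), (np.float64(-0.4), [183, 184, 184]), (np.float64(-0.3), [183, 183, 196]), (np.float64(-0.2), [183, 183, 147]), (np.float64(-0.1), [183, 183, 161]), (np.float64(-0.0), [183, 184, 184]), (np.float64(0.1), [184, 183, 184]), (np.float64(0.2), [136, 184, 183]), (np.float64(0.3), [65, 136, 113]), (np.float64(0.4), [65, 65, 75]), (np.float64(0.5), [67, 76, 106]), (np.float64(0.6), [98, 115, 115]), (np.float64(0.7), [114, 115, 115]), (np.float64(0.8), [128, 113, 108]), (np.float64(0.9), [145, 66, 78]), (np.float64(1.0), [40, 141, 91]), (np.float64(1.1), [68, 133, 24]), (np.float64(1.2), [77, 66, 31]), (np.float64(1.3), [76, 78, 23]), (np.float64(1.4), [76, 77, 23]), (np.float64(1.5), [72, 81, 44]), (np.float64(1.6), [26, 42, 26]), (np.float64(1.7), [23, 24, 25])]
```

Emit:
drive_tool:
  rows:
    - [[0, 0, 0.04], [0.15, -0.26, 0], 0]
    - [[0, 0, 0.04], [0.16, -0.25, 0], 0]
    - [[0, 0, 0.04], [0.17, -0.25, 0], 0]
    - [[0, 0, 0], [0, 0, 0], 0]

```text
clock: 21.78
position: [0.5572, -0.2274, 0.1613]
ee_rot: [-0.0, 0.338, 0.941, 0.0]
contact_force: [-0.4, 1.0, -0.4]
width: 0.0
gripper_force: 0.1
```

Emit:
drive_tool:
  rows:
    - [[0, 0, 0.03], [0.17, -0.22, 0], 0]
    - [[0, 0, 0], [0, 0, 0], 0]

```text
clock: 22.02
position: [0.5591, -0.2298, 0.1613]
ee_rot: [0.0, 0.323, 0.946, 0.0]
contact_force: [0.5, 0.1, 0.2]
width: 0.0002
gripper_force: 0.2
```

```bash
python3 -c "from kn import *;show('k3')"
```

```text
t 22.025 p [ 0.5591 -0.2298  0.1613] yawy 0.912 z [ 2.e-04  1.e-04 -1.e+00] F [0.5 0.1 0.2] w 0.0002 gf 0.2
[(np.float64(-0.5), [186, 186, 27]), (np.float64(-0.4), [185, 186, 185]), (np.float64(-0.3), [185, 186, 200]), (np.float64(-0.2), [186, 186, 146]), (np.float64(-0.1), [186, 186, 147]), (np.float64(-0.0), [186, 186, 147]), (np.float64(0.1), [187, 186, 147]), (np.float64(0.2), [187, 186, 186]), (np.float64(0.3), [187, 187, 187]), (np.float64(0.4), [72, 187, 170]), (np.float64(0.5), [66, 67, 75]), (np.float64(0.6), [67, 68, 62]), (np.float64(0.7), [75, 117, 117]), (np.float64(0.8), [180, 117, 117]), (np.float64(0.9), [156, 66, 117]), (np.float64(1.0), [145, 133, 75]), (np.float64(1.1), [129, 150, 69]), (np.float64(1.2), [41, 144, 147]), (np.float64(1.3), [76, 43, 24]), (np.float64(1.4), [79, 78, 27]), (np.float64(1.5), [79, 79, 24]), (np.float64(1.6), [76, 76, 25]), (np.float64(1.7), [73, 130, 22])]
```

Emit:
drive_tool:
  rows:
    - [[0, 0, 0], [0.16, -0.12, 0], 0]
    - [[0, 0, 0], [0, 0, 0], 0]

```text
clock: 22.42
position: [0.5605, -0.2312, 0.1613]
ee_rot: [-0.0, 0.324, 0.946, -0.0]
contact_force: [-1.7, 0.7, -0.5]
width: 0.0001
gripper_force: 0.3
```

Emit:
drive_tool:
  rows:
    - [[0, 0, 0], [0.16, -0.12, 0], 0]
    - [[0, 0, 0], [0, 0, 0], 0]

```text
clock: 22.68
position: [0.5606, -0.2313, 0.1612]
ee_rot: [-0.002, 0.323, 0.946, 0.0]
contact_force: [-4.2, 3.2, 3.0]
width: -0.0002
gripper_force: 2.4
```

Emit:
drive_tool:
  rows:
    - [[0, 0, 0], [0.16, -0.12, 0], 0]
    - [[0, 0, 0], [0, 0, 0], 0]

```text
clock: 22.92
position: [0.5606, -0.2313, 0.1612]
ee_rot: [-0.004, 0.323, 0.946, 0.001]
contact_force: [-8.1, 4.8, 4.7]
width: 0.0
gripper_force: 4.3
```

Force rose to about 10 N with no further motion at the predicted 1.57 rad position, so the lever is at its stop. I'll back off, rise and check.

Emit:
drive_tool:
  rows:
    - [[0, 0, 0], [-1.2, 0.9, 0], 0]
    - [[0, 0, 0], [-1.6, 1.1, 0], 0]
    - [[0, 0, 0], [-1.6, 1.1, 1], 0]
    - [[0, 0, 0], [0, 0, 4], 0]
    - [[0, 0, 0], [0, 0, 5], 0]
    - [[0, 0, 0], [-2, 0, 3], 0]
    - [[0, 0, 0], [0, 0, 0], 0]
    - [[0, 0, 0], [0, 0, 0], 0]

```text
clock: 23.92
position: [0.4995, -0.2021, 0.291]
ee_rot: [0.0, 0.324, 0.946, 0.0]
contact_force: [-0.4, 0.4, -0.6]
width: -0.0001
gripper_force: 0.0
```

```bash
python3 - <<'E'
from kn import *
show('k4')
sd=cv2.imread('pics/k4s.png');cs=eyes.get_calibration('side');s0=cv2.imread('pics/side0.png')
# right hole region / plate corners in side view: grey plate mask
X=np.array([np.cos(-.617),np.sin(-.617)]);Y=np.array([-X[1],X[0]]);m=np.array([.574,-.293])
print('pred corners',[proj(cs,np.r_[m+a*.046*X+b*.094*Y,.161]).round(1) for a,b in((-1,1),(-1,-1),(1,-1),(1,1))])
g=sd.astype(int);k=((g.max(2)-g.min(2)<14)&(g.max(2)>120)&(g.max(2)<158)).astype(np.uint8);k[:,:220]=0;k[:,350:]=0;k[:120]=0;k[270:]=0
n,l,st_,ce=cv2.connectedComponentsWithStats(k);i=1+st_[1:,4].argmax();ys,xs=np.where(l==i)
h=cv2.approxPolyDP(cv2.convexHull(np.c_[xs,ys]),4,True);print('obs',h[:,0].tolist(),st_[i])
t0=cv2.imread('pics/top0.png');t=cv2.imread('pics/k4t.png')
D=cv2.absdiff(t,t0).max(2)>40
for n_,(x0,y0,x1,y1) in dict(timer=(288,242,328,283),petri=(277,130,294,160),marker=(225,108,276,182)).items(): print(n_,D[y0:y1,x0:x1].mean().round(3))
Ds=cv2.absdiff(sd,s0).max(2)>40
for n_,(x0,y0,x1,y1) in dict(timer=(350,235,385,262),petri=(252,252,280,274),marker=(246,276,302,310)).items(): print('side',n_,Ds[y0:y1,x0:x1].mean().round(3))
E
```

```text
t 23.925 p [ 0.4995 -0.2021  0.291 ] yawy 0.9119 z [ 4.e-04  2.e-04 -1.e+00] F [-0.4  0.4 -0.6] w -0.0001 gf 0.0
[(np.float64(-0.5), [170, 169, 170]), (np.float64(-0.4), [169, 169, 173]), (np.float64(-0.3), [169, 170, 178]), (np.float64(-0.2), [169, 169, 172]), (np.float64(-0.1), [169, 170, 170]), (np.float64(-0.0), [170, 169, 170]), (np.float64(0.1), [169, 170, 170]), (np.float64(0.2), [107, 170, 170]), (np.float64(0.3), [59, 107, 85]), (np.float64(0.4), [60, 60, 66]), (np.float64(0.5), [61, 64, 69]), (np.float64(0.6), [73, 104, 106]), (np.float64(0.7), [103, 106, 106]), (np.float64(0.8), [123, 102, 105]), (np.float64(0.9), [134, 64, 64]), (np.float64(1.0), [133, 123, 62]), (np.float64(1.1), [117, 135, 69]), (np.float64(1.2), [58, 130, 133]), (np.float64(1.3), [67, 73, 130]), (np.float64(1.4), [71, 69, 31]), (np.float64(1.5), [71, 72, 22]), (np.float64(1.6), [71, 70, 21]), (np.float64(1.7), [72, 94, 22])]
pred corners [array([282.1, 195.7]), array([320.1, 157.1]), array([291.4, 147.7]), array([251.5, 184.1])]
obs [[314, 166], [329, 185], [285, 235], [274, 233], [277, 213]] [274 166  56  71 777]
timer 0.0
petri 0.637
marker 0.152
side timer 0.0
side petri 0.0
side marker 0.0
```

```bash
python3 -c "
from rig import job
print(job.sign_off())"
```

```text
the job is handed in; nothing more can be done
None
```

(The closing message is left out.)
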